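# Open the microscope lamp's power box and put its flat battery on charge

### The job

The battery in the microscope lamp's blue power box is flat: push the box's black cover down a little against the battery springs, firmly but not hard, to free its catches, keep it down while you pinch its two yellow side tabs together, and lift it off, never forcing the tabs or pulling while the catches still hold, and without shifting the box. Stand the cover upright in the middle of the green mat. Then take the battery pack out and lower it upright, all the way down, into the pocket of the black charger without banging it; leave the things around alone.

Things in the scene. Friction and masses are not known exactly. Their poses are not given: they have to be found in the camera images.
- power_box: Blue battery power box, 170 mm (its x) by 150 mm (its y) by 75 mm high, 2.4 kg, loose on four rubber feet on the bench; origin at the centre of its underside. The battery bay, under the black cover, is in the middle of its flat top deck. Its x axis points away from the grey front panel with the knob.
- bay (a point): Centre of the bay's opening, level with the deck. Under the deck an upturned hook on each tab is caught behind a rib, held up there by the battery springs: as fitted a tab gives 1.2 mm, then stops dead, and over 14 N on a caught hook (pinch or pull) breaks it. With the cover held 2.3 to 3.2 mm down (6 to 9 N of push) the hooks are free: the tabs go fully in and the cover lifts straight out.
- cover: The cover: black hood, 65 mm (its x) by 42 mm (its y), 52 mm high, with a yellow press tab on each y side; 130 g. Origin at the centre of its underside (lower edge of its two end walls, on which it stands when put down). Fitted, that edge is 15 mm below the deck, the top 37 mm above it. Pushed 3.2 mm down, the springs under it are solid and the force shoots up: 8 to 11 N is a safe steady push.
- cover_mid (a point): Point on the cover's centre line, half-way between the press faces of the two tabs and at half the height of those faces, 38 mm above the cover's underside and 14 mm below its top; same axes as the cover. The tabs are pinched along y here.
- left_face (a point): Middle of the outer press face of the +y yellow tab. The plate is 24 mm wide (x), from 10 mm below to 13 mm above this point. A finger ledge at its foot, 4 mm thick, its upper side 10 mm below this point, sticks 9.5 mm farther out: fingertips can push the cover down on it. Its underside is 9 mm above the deck when fitted.
- right_face (a point): The same on the -y side. At rest the two faces are 69 mm apart; pressed fully home, 53 mm.
- tab_left (a joint): How far the +y tab is pressed in: 0 at rest, 0.008 m at its stop; spring-loaded outwards, 2.7 N at rest and 6.3 N at the stop.
- tab_right (a joint): The same for the -y tab.
- battery: The battery pack: dark grey block with an orange band, 56 mm (its x) by 34 mm (its y) by 70 mm high, about 280 g; origin at the centre of its underside. It stands in the bay on sprung contacts and, with the cover off, sticks up about 35 mm above the deck (33 mm with the cover on). In the bay it has 1 mm of play at each side and nothing else holds it.
- battery_mid (a point): Centre of the battery pack, half-way up (35 mm above its underside); same axes.
- contacts: The brass contact plate under the battery, hidden in the box, carried by the battery springs: it presses up with 6.5 N when the cover is fitted, 1.7 N more for each mm the cover is pushed down, and is solid at 3.2 mm. More than 28 N between battery and plate (about 24 N of push, a jolt included on the cover) bends it. Origin at the centre of its upper side.
- mat_top (a point): Centre of the upper side of the green cutting mat, 180 mm (x) by 160 mm (y) by 3 mm, fixed on the bench.
- charger: Black battery charger with grey pocket walls, 110 mm (its x) by 90 mm (its y), fixed to the bench; origin at the centre of its underside. Same axes as its pocket.
- pocket (a point): Centre of the floor of the charger's open pocket, 12 mm above the bench. The pocket is 62 mm (its x) by 40 mm (its y) inside, its 5 mm walls 22 mm high, for the battery standing upright with its length along x, either way round.
- screwdriver: Screwdriver with a green handle, 200 mm long, lying on the bench beyond the box; to be left alone.
- record_weight: Round aluminium record weight, 72 mm across and 34 mm high, beyond the box; to be left alone.
- headphones: Headphones lying flat, two 80 mm ear cups and a band; to be left alone.
Things that resemble listed ones, but are neither listed nor needed, are in the scene too. What is shaped like the part that bears mat_top but brown is not meant.

How it is judged:
By the outcome, as a careful person would: the job done as asked, in the order asked, and still so for the second after the job is handed in, with the robot touching nothing.
It also fails if it takes over 72 s, if anything falls off the work surface, if the arm or the gripper's body presses on something with over 40 N, if the wrist force passes 120 N, or if a joint passes its speed limit or range.

### The arm

A 7-joint arm with a two-finger parallel gripper is mounted at the origin on the work surface. World frame = base frame: x ahead of the robot, y to its left, z up, the work surface at z = 0. Lengths are in m, angles in rad, forces in N, time in s.
With the tool pointing down it reaches from about 0.425 to 1.025 m from the base axis. Payload 9.4 kg.
Tool frame: the origin (TCP) lies at the very end of the fingers, on their centre line; the grasp point (between the pads) lies 19 mm behind it; z points along the fingers, y is the line along which they close (so a half turn about z gives the same grasp; the last joint's range is limited). The gripper opens to 93 mm and grips with 3 to 60 N. Pads are 15 mm wide; open, the fingers measure 128 mm over their backs; the gripper's body (75 mm by 188 mm) begins 65 mm behind the grasp point.
Start: joints at [1.126, 0.599, -0.003, 1.599, 0.002, 0.943, -0.08], TCP at [0.261, -0.677, 0.219] pointing down, gripper open.
Joint ranges: [-2.57, 2.57], [-0.35, 1.97], [-1.29, 1.29], [0.11, 2.56], [-1.05, 4.19], [0.11, 1.86], [-2.63, 2.63]. Speed limits (rad/s): [2.22, 2.22, 3.01, 3.01, 3.14, 3.14, 3.14].

### API

Orientations are given as a rotation vector (axis times angle).
In Python, from bench import env gives the robot as it stands.
- The arm moves only by the tool jog_arm, never from a script. Its argument "commands" is a list that holds one entry, the list of rows, each a list of 6 numbers: the shift along the tool's x, y, z scaled (see below), then the turn, a rotation vector about the tool's x, y, z scaled (see below). In form: [[[x, y, z, rx, ry, rz], ...]]. A call has 1 to 20 rows; each row shifts and turns the commanded pose from where the row before left it, along the tool's axes as they then stand; what a row does not reach is not made up. The controller multiplies each number of a shift by 0.3 m and each number of a turn by pi rad. A row lasts 1/12 s, in which the tool goes at most 41.7 mm and 7.16 degrees, less where a joint would pass 70% of its speed; a pose out of reach is approached as far as the arm can. A call with a number of a shift or a turn outside -1 to 1 is refused whole. A call with a gripper value outside its range is refused whole. "grip" is the finger opening in mm, from 0 to 93, set as the call begins (left out, the last holds). The fingers move at their own pace and stop on an object; "force" is the grip in N (left out, the last holds). Time passes only in rows, so rows that do not move let the fingers close. It gives the time, the measured TCP pose, the force, the opening and the grip force at its end, in the units of the state.
- env.observe(): the state, without advancing time (a new reading comes with each control period).
- env.camera(name): name is "scene" or "top" or "wrist"; returns a dict with "frame" (420x560x3 uint8, blue, green, red), "fx", "fy", "cx", "cy" (pixels), "rvec" (rotation vector, rad) and "tvec" (3), from world to camera coordinates, as OpenCV has them; the wrist camera has in their place "hand_eye" (4x4, takes a point from camera to tool coordinates, whose origin is the TCP and whose axes are the flange's). Camera axes: x right, y down, z forward; pixel columns grow to the right and rows downward; lengths in m; the calibration is good to about 2 mm. A picture is of the moment at which its call begins: read the wrist's pose just before it. There is no depth.
- env.finish_job(): hands the job in; it is judged then, once.
Trained networks look in a picture, given as the dict that the camera call returned (one of the last four; its "shot" number tells which), for a name from the list of things; names that differ only in an ending like _2 or _b are one class to them, and where a whole thing is asked for, a point or a joint stands for the part that bears it (a point fixed in the world has none). Each returns a list of dicts, best first, with "score" (0 to 1); they miss things now and then, are a little off and sometimes report something else, mostly with a low value. They report only what shows in the picture. A call takes as long as a camera call. They do not tell look-alikes from the thing itself.
- env.outline_of(picture, target): "pixels" (420x560 bool, what is visible of it) and "at" ([column, row] in pixels, amid what is visible of it).
- env.mark_of(picture, target): "at" ([column, row] in pixels: a listed point, or the origin of a listed thing).
The state is a dict: "time_s": time; "q": joint angles; "joint_velocities": joint speeds; "joint_efforts": joint torques, N m; "eef_pos": TCP position; "ee_rot": TCP orientation; "wrist_force": force on the tool from outside, world axes, zero at the start; "wrist_torque": the same for the moment, N m; "finger_gap": finger opening in m; "grip_force": force on a finger pad.
Only numpy, scipy, OpenCV 4.12 (cv2) and the standard library are available. Lean on these libraries where they do the work, as an engineer would, in place of code of your own. Each camera call takes 0.05 s, during which the arm holds its last target. There are 200 camera calls.

## Working session

There is one attempt and no reset: what is moved stays moved. The work goes in short steps, Python scripts to look and compute and a tool call to move; the robot and the scene stay as the last step left them, time stands still between calls to the robot, and variables do not carry over. Pictures are saved under pics/ and viewed, at most 10 in all, crops included, and the job is handed in when it is done.

Besides the shell and the picture viewer there is one more tool, called after "Emit:" as name(argument=value, ...) on one line, values as JSON. jog_arm: Moves the arm, as the interface text tells. Its arguments: {"type":"object","properties":{"commands":{"type":"array","items":{"type":"array","items":{"type":"array","items":{"type":"number"}}}},"grip":{"type":"number"},"force":{"type":"number"}},"required":["commands"]}

```bash
ls; mkdir -p pics; cat > h.py <<'E'
import numpy as np, cv2
from bench import env
from scipy.spatial.transform import Rotation as R
def cams(p, st=None):
    K=np.array([[p['fx'],0,p['cx']],[0,p['fy'],p['cy']],[0,0,1.]])
    if 'hand_eye' in p:
        T=np.eye(4);T[:3,:3]=R.from_rotvec(st['ee_rot']).as_matrix();T[:3,3]=st['eef_pos']
        M=np.linalg.inv(T@np.array(p['hand_eye']))
        return K,M[:3,:3],M[:3,3]
    return K,R.from_rotvec(np.ravel(p['rvec'])).as_matrix(),np.ravel(p['tvec'])
def onplane(p,uv,z,st=None):
    K,r,t=cams(p,st); d=r.T@np.linalg.inv(K)@np.array([uv[0],uv[1],1.]); c=-r.T@t
    return c+d*(z-c[2])/d[2]
def proj(p,X,st=None):
    K,r,t=cams(p,st); x=K@(r@np.array(X)+t); return x[:2]/x[2]
E
python3 - <<'E'
from h import *
s=env.observe(); print({k:np.round(v,3) for k,v in s.items()})
ims=[]
for n in ['scene','top']:
    p=env.camera(n); ims.append(p['frame'])
    cv2.imwrite(f'pics/{n}0.png',p['frame'])
    for t,z in [('power_box',0),('bay',.075),('cover',.06),('cover_mid',.098),('left_face',.098),('right_face',.098),('mat_top',.003),('charger',0),('pocket',.012),('screwdriver',.01),('record_weight',.0),('headphones',0)]:
        for m in env.mark_of(p,t)[:3]: print(n,t,round(m['score'],2),np.round(m['at']),np.round(onplane(p,m['at'],z),3))
E
```

```text
pics
{'time_s': np.float64(0.0), 'q': array([ 1.126,  0.6  , -0.003,  1.6  ,  0.002,  0.943, -0.08 ]), 'joint_velocities': array([ 0.003, -0.002,  0.   , -0.   , -0.   ,  0.001,  0.   ]), 'joint_efforts': array([-0.0000e+00, -7.6507e+01,  1.4980e+00, -2.5235e+01, -5.2000e-02,
        1.7000e-02,  0.0000e+00]), 'eef_pos': array([ 0.261, -0.676,  0.218]), 'ee_rot': array([-3.087e+00, -5.740e-01,  1.000e-03]), 'wrist_force': array([-0.196, -0.126, -0.631]), 'wrist_torque': array([ 0.025, -0.04 , -0.038]), 'grip_force': np.float64(0.0), 'finger_gap': np.float64(0.093)}
scene power_box 0.89 [300. 204.] [0.56  0.013 0.   ]
scene power_box 0.24 [298. 179.] [ 0.476  0.063 -0.   ]
scene bay 0.89 [296. 182.] [0.547 0.006 0.075]
scene bay 0.72 [377. 152.] [0.562 0.266 0.075]
scene cover 0.58 [298. 187.] [0.555 0.007 0.06 ]
scene cover_mid 0.62 [297. 177.] [0.554 0.003 0.098]
scene left_face 0.64 [298. 203.] [ 0.636 -0.046  0.098]
scene left_face 0.42 [307. 176.] [0.564 0.029 0.098]
scene right_face 0.67 [284. 181.] [ 0.549 -0.033  0.098]
scene mat_top 0.69 [190. 244.] [ 0.539 -0.305  0.003]
sce
[... 433 characters left out ...]
 [239. 230.] [0.565 0.009 0.075]
top cover 0.6 [243. 235.] [ 0.552 -0.002  0.06 ]
top cover 0.33 [228. 227.] [0.576 0.04  0.06 ]
top cover 0.27 [238. 231.] [0.563 0.011 0.06 ]
top left_face 0.49 [225. 232.] [0.557 0.045 0.098]
top right_face 0.58 [345. 240.] [ 0.528 -0.282  0.098]
top right_face 0.49 [253. 231.] [ 0.558 -0.033  0.098]
top mat_top 0.94 [430. 245.] [ 0.516 -0.542  0.003]
top mat_top 0.73 [348. 238.] [ 0.542 -0.303  0.003]
top charger 0.75 [133. 256.] [0.506 0.324 0.   ]
top pocket 0.63 [133. 257.] [0.501 0.319 0.012]
top screwdriver 0.79 [297. 157.] [ 0.788 -0.163  0.01 ]
top record_weight 0.66 [225. 160.] [0.788 0.054 0.   ]
top headphones 0.75 [122. 180.] [0.732 0.361 0.   ]
```

```bash
python3 - <<'E'
import cv2,numpy as np
a=cv2.imread('pics/scene0.png');b=cv2.imread('pics/top0.png')
b2=cv2.resize(b[120:320,60:500],(800,364),interpolation=cv2.INTER_CUBIC)
cv2.imwrite('pics/v1.png',b2)
E
```

```text
(no output)
```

View pics/scene0.png

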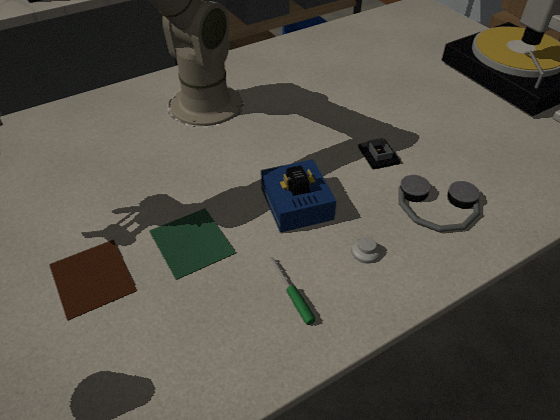

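View pics/v1.png

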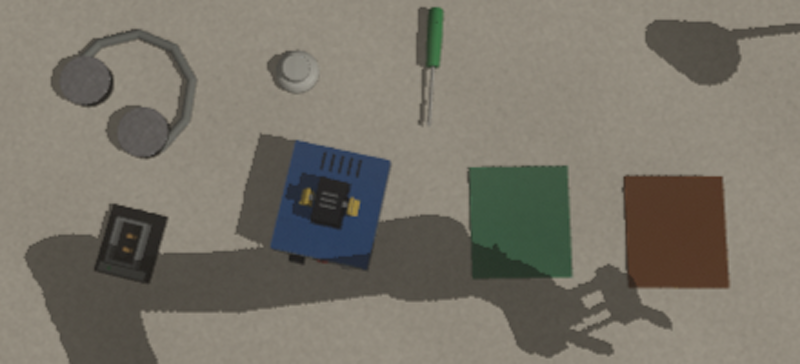

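The green mat is at scene (190,244) / top (348,238). The brown look-alike at scene (92,276) is excluded by its colour. The box is at top (242,232) with its knob side towards the robot. The charger is at top (133,256), and only one shows.

```bash
cat >> h.py <<'E'
def go(target,yaw=None,n=None,st=None):
    """print turn (units) about tool z, then shift rows (units) after that turn"""
    st=st or env.observe(); r=R.from_rotvec(st['ee_rot']); 
    x=r.as_matrix()[:,0]; cur=np.arctan2(x[1],x[0])
    if yaw is None: yaw=cur
    r2=R.from_matrix(np.array([[np.cos(yaw),np.sin(yaw),0],[np.sin(yaw),-np.cos(yaw),0],[0,0,-1]]))
    rv=(r.inv()*r2).as_rotvec()/np.pi
    d=r2.inv().apply(np.array(target)-st['eef_pos'])
    n=n or int(np.ceil(np.linalg.norm(d)/.0417))
    print('yaw now %.2f deg'%np.degrees(cur),'turn units',rv.round(4),'rows>=',np.linalg.norm(rv)*180/7.16)
    print('shift total mm',(d*1e3).round(1),'n',n,'per row units',(d/n/.3).round(4),'total units',(d/.3).round(4))
def yawfix(p,t,z,st=None):
    m=env.outline_of(p,t)[0]; c,_=cv2.findContours(m['pixels'].astype(np.uint8),cv2.RETR_EXTERNAL,cv2.CHAIN_APPROX_NONE)
    c=max(c,key=cv2.contourArea)[:,0]
    w=np.array([onplane(p,u,z,st)[:2] for u in c]).astype(np.float32)*1000
    return cv2.minAreaRect(w),m['score']
E
python3 - <<'E'
from h import *
s=env.observe()
p=env.camera('wrist'); print(np.round(p['hand_eye'],3),p['fx'])
p=env.camera('top')
for t,z in [('power_box',.075),('charger',.012),('mat_top',.003)]: print(t,yawfix(p,t,z))
go([.54,.0,.33],np.radians(-10.5))
E
```

```text
[[ 0.    -0.957 -0.29   0.081]
 [ 1.     0.    -0.    -0.001]
 [ 0.    -0.29   0.957 -0.166]
 [ 0.     0.     0.     1.   ]] 307.7153786741807
power_box (((552.504150390625, 1.43096923828125), (151.4420928955078, 182.26113891601562), 75.95030975341797), 0.61)
charger (((511.61480712890625, 323.75543212890625), (94.27198791503906, 111.46542358398438), 74.90971374511719), 0.92)
mat_top (((533.1420288085938, -297.272216796875), (162.29901123046875, 178.35629272460938), 88.6402816772461), 0.72)
yaw now 21.08 deg turn units [-0.      0.      0.1754] rows>= 4.410543691474468
shift total mm [ 151.3 -716.1 -111.4] n 18 per row units [ 0.028  -0.1326 -0.0206] total units [ 0.5045 -2.3868 -0.3714]
```

Emit:
jog_arm(commands=[[[0,0,-0.06,0,0,0.0395],[0,0,-0.06,0,0,0.0395],[0,0,-0.06,0,0,0.0395],[0,0,-0.06,0,0,0.0395],[0,0,-0.06,0,0,0.0174]]])

```text
time_s: 1.97
eef_pos: [0.2608, -0.6764, 0.3095]
ee_rot: [-3.127, 0.298, -0.0]
wrist_force: [0.1, -0.2, 0.5]
finger_gap: 0.0933
grip_force: 0.0
```

Emit:
jog_arm(commands=[[[0.028,-0.133,0,0,0,0],[0.028,-0.133,0,0,0,0],[0.028,-0.133,0,0,0,0],[0.028,-0.133,0,0,0,0],[0.028,-0.133,0,0,0,0],[0.028,-0.133,0,0,0,0],[0.028,-0.133,0,0,0,0],[0.028,-0.133,0,0,0,0],[0.028,-0.133,0,0,0,0],[0.028,-0.133,0,0,0,0],[0.028,-0.133,0,0,0,0],[0.028,-0.133,0,0,0,0],[0.028,-0.133,0,0,0,0],[0.028,-0.133,0,0,0,0],[0.028,-0.133,0,0,0,0],[0.028,-0.133,0,0,0,0],[0.028,-0.133,0,0,0,0],[0.028,-0.133,0,0,0,0],[0,0,0,0,0,0],[0,0,0,0,0,0]]])

```text
time_s: 3.63
eef_pos: [0.5407, 0.0047, 0.3084]
ee_rot: [-3.129, 0.28, 0.0]
wrist_force: [-0.9, -0.8, -0.6]
finger_gap: 0.0934
grip_force: 0.0
```

```bash
cat > look.py <<'E'
from h import *
import sys
s=env.observe(); p=env.camera('wrist'); cv2.imwrite('pics/'+sys.argv[1]+'.png',p['frame'])
print(s['time_s'],s['eef_pos'].round(4),s['wrist_force'].round(2),s['finger_gap'],s['grip_force'])
for a in sys.argv[2:]:
    t,z=a.split(':'); z=float(z)
    for m in env.mark_of(p,t)[:2]: print(t,round(m['score'],2),np.round(m['at'],1),np.round(onplane(p,m['at'],z,s),4))
E
python3 look.py w1 power_box:0 bay:.075 cover:.06 cover_mid:.098 left_face:.098 right_face:.098
python3 - <<'E'
from h import *
s=env.observe(); p=env.camera('wrist')
print(yawfix(p,'power_box',.075,s)); print(yawfix(p,'cover',.1,s))
m=env.outline_of(p,'tab_left');print([(x['score'],x['at']) for x in m])
m=env.outline_of(p,'tab_right');print([(x['score'],x['at']) for x in m])
E
```

```text
3.6333 [0.5407 0.0047 0.3084] [-0.93 -0.85 -0.61] 0.0933521344175726 0.0
cover 0.64 [279.8 161. ] [0.5543 0.004  0.06  ]
cover 0.4 [479.5 135.3] [ 0.5412 -0.2612  0.06  ]
cover_mid 0.71 [280.6 163.2] [0.5575 0.0024 0.098 ]
cover_mid 0.63 [ 85.5 218.4] [0.5313 0.2647 0.098 ]
left_face 0.53 [251.7 155.7] [0.5728 0.0355 0.098 ]
right_face 0.71 [307.1 165.1] [ 0.5494 -0.0294  0.098 ]
(((558.636474609375, 3.7050933837890625), (151.00164794921875, 174.3155975341797), 76.41230773925781), 0.7)
(((560.4155883789062, 3.5361709594726562), (76.63990783691406, 75.46968841552734), 33.64586639404297), 0.66)
[(0.55, [249.9, 159.2])]
[(0.54, [306.4, 161.5])]
```

View pics/w1.png

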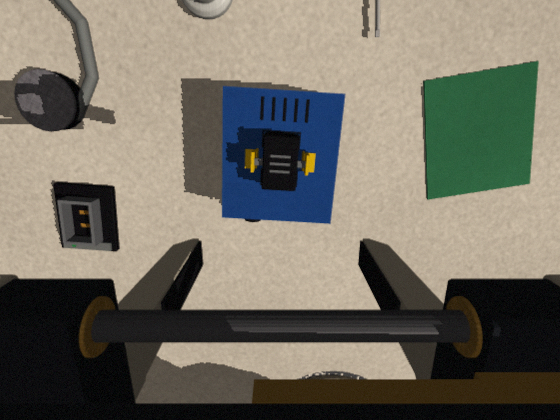

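The wrist view shows the box at (280,155), the cover at (280,162), the yellow tabs at (251,160) and (309,163), the charger at (88,215) and the green mat at (480,130). Next I'll refine the yaw from the deck edges and move above the cover.

```bash
cat > deck.py <<'E'
from h import *
def quad(p,s,z,lo,hi):
    hsv=cv2.cvtColor(p['frame'],cv2.COLOR_BGR2HSV); m=cv2.inRange(hsv,lo,hi)
    m=cv2.morphologyEx(m,cv2.MORPH_CLOSE,np.ones((5,5)))
    c,_=cv2.findContours(m,cv2.RETR_EXTERNAL,cv2.CHAIN_APPROX_NONE); c=max(c,key=cv2.contourArea)
    w=np.array([onplane(p,u,z,s)[:2] for u in c[:,0]],np.float32)*1000
    q=cv2.approxPolyDP(c,.05*cv2.arcLength(c,True),True)[:,0]
    Q=np.array([onplane(p,u,z,s)[:2] for u in q])*1000
    return cv2.minAreaRect(w),q,Q
E
python3 - <<'E'
from deck import *
s=env.observe(); p=env.camera('wrist')
r,q,Q=quad(p,s,.075,(100,80,40),(130,255,255)); print(r);print(q.tolist());print(Q.round(1).tolist())
for i in range(len(Q)): d=Q[(i+1)%len(Q)]-Q[i]; print(np.degrees(np.arctan2(d[1],d[0])).round(1),np.linalg.norm(d).round(1))
go([.558,.003,.20],np.radians(-13))
E
```

```text
((559.3546142578125, 3.2949295043945312), (148.72999572753906, 170.8533172607422), 76.26909637451172)
[[220, 86], [220, 216], [327, 222], [341, 94]]
[[659.5, 55.3], [496.5, 95.2], [460.9, -48.3], [623.5, -88.4]]
166.2 167.9
-103.9 147.9
-13.9 167.5
75.9 148.1
yaw now -10.51 deg turn units [0.     0.     0.0138] rows>= 0.34714328007763784
shift total mm [ 17.1  -5.  108.6] n 3 per row units [ 0.019  -0.0056  0.1207] total units [ 0.0571 -0.0168  0.3621]
```

Emit:
jog_arm(commands=[[[0,0,0,0,0,0.0189],[0.021,-0.005,0.12,0,0,0],[0.021,-0.005,0.12,0,0,0],[0.021,-0.005,0.12,0,0,0],[0,0,0,0,0,0],[0,0,0,0,0,0]]])

```text
time_s: 4.78
eef_pos: [0.5587, 0.0019, 0.1996]
ee_rot: [3.118, -0.38, -0.006]
wrist_force: [-0.5, -0.8, 1.2]
finger_gap: 0.0931
grip_force: 0.0
```

```bash
python3 look.py w2 cover_mid:.098 left_face:.098 right_face:.098 cover:.06
python3 - <<'E'
from deck import *
s=env.observe(); p=env.camera('wrist')
r,q,Q=quad(p,s,.075,(100,80,40),(130,255,255)); print(r,q.tolist())
hsv=cv2.cvtColor(p['frame'],cv2.COLOR_BGR2HSV); m=cv2.inRange(hsv,(20,120,60),(35,255,255))
n,l,st,c=cv2.connectedComponentsWithStats(m)
for i in range(1,n):
  if st[i,4]>30: print(st[i],c[i])
go([.56,.0034,.1],np.radians(-13.9))
E
```

```text
4.7833 [0.5587 0.0019 0.1996] [-0.53 -0.77  1.2 ] 0.09307235921813077 0.0
cover_mid 0.6 [280.1 202.9] [0.5576 0.0031 0.098 ]
left_face 0.69 [242.7 196.5] [0.5715 0.0345 0.098 ]
right_face 0.56 [317.5 202. ] [ 0.5502 -0.0301  0.098 ]
cover 0.9 [279.5 190. ] [0.5598 0.0032 0.06  ]
((559.7409057617188, 3.50408935546875), (149.85296630859375, 169.6324462890625), 76.196533203125) [[198, 107], [211, 272], [350, 271], [361, 107]]
[234 183  18  38 437] [242.09610984 199.58581236]
[309 183  19  37 427] [318.40749415 199.42154567]
yaw now -13.91 deg turn units [-0.0003 -0.0009 -0.    ] rows>= 0.02302681491547793
shift total mm [ -0.6  -1.4 102.5] n 3 per row units [-0.0006 -0.0015  0.1139] total units [-0.0019 -0.0045  0.3416]
```

View pics/w2.png

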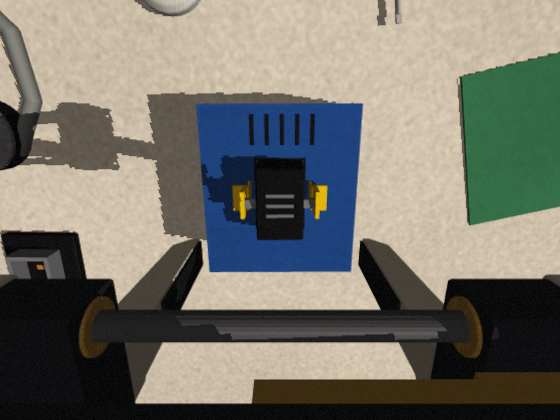

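The view shows the cover at (280,199), centred between the fingers (203 and 358), with its tabs at (242,200) and (318,199). It's aligned, so I'll descend with the opening just wider than the tabs so the tips land on the ledges.

Emit:
jog_arm(commands=[[[0.002,0,0,0,0,0],[0,0,0,0,0,0],[0,0,0.1,0,0,0],[0,0,0.1,0,0,0],[0,0,0.1,0,0,0],[0,0,0.04,0,0,0],[0,0,0,0,0,0],[0,0,0,0,0,0],[0,0,0,0,0,0]]], grip=76, force=5)

```text
time_s: 5.83
eef_pos: [0.5609, 0.0018, 0.0996]
ee_rot: [-3.118, 0.38, -0.002]
wrist_force: [-0.0, -0.0, 0.3]
finger_gap: 0.0759
grip_force: 0.0
```

```bash
python3 look.py w3
```

```text
5.8333 [0.5609 0.0018 0.0996] [-0.05 -0.02  0.27] 0.07588645170547262 0.0
```

View pics/w3.png

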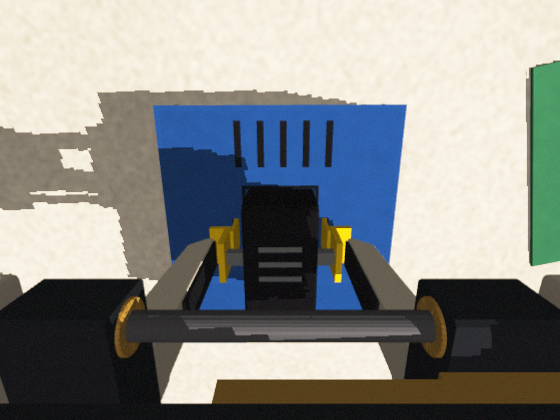

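The tabs sit at about (221,255) and (341,255), evenly spaced inside the fingers. I'll lower onto the ledges in small steps.

Emit:
jog_arm(commands=[[[0,0,0.015,0,0,0],[0,0,0.015,0,0,0],[0,0,0.004,0,0,0],[0,0,0.002,0,0,0],[0,0,0.002,0,0,0],[0,0,0,0,0,0]]], grip=74)

```text
time_s: 6.38
eef_pos: [0.5603, 0.0018, 0.0873]
ee_rot: [-3.119, 0.38, -0.0]
wrist_force: [-0.8, 0.8, 4.1]
finger_gap: 0.074
grip_force: 1.7
```

Emit:
jog_arm(commands=[[[0,0,0.0017,0,0,0],[0,0,0.0017,0,0,0],[0,0,0,0,0,0],[0,0,0,0,0,0]]])

```text
time_s: 6.72
eef_pos: [0.5603, 0.0018, 0.0864]
ee_rot: [-3.118, 0.38, -0.0]
wrist_force: [-0.4, -0.2, 4.4]
finger_gap: 0.0737
grip_force: 2.6
```

Emit:
jog_arm(commands=[[[0,0,0.0017,0,0,0],[0,0,0.0017,0,0,0],[0,0,0,0,0,0],[0,0,0,0,0,0]]])

```text
time_s: 7.05
eef_pos: [0.5603, 0.0018, 0.0854]
ee_rot: [-3.118, 0.38, -0.0]
wrist_force: [-0.3, -0.8, 6.7]
finger_gap: 0.0741
grip_force: 3.3
```

Emit:
jog_arm(commands=[[[0,0,0.0015,0,0,0],[0,0,0,0,0,0],[0,0,0,0,0,0],[0,0,0,0,0,0]]])

```text
time_s: 7.38
eef_pos: [0.5603, 0.0018, 0.0851]
ee_rot: [-3.118, 0.38, -0.001]
wrist_force: [-2.4, -0.2, 8.5]
finger_gap: 0.0737
grip_force: 4.0
```

Emit:
jog_arm(commands=[[[0,0,0,0,0,0],[0,0,0,0,0,0],[0,0,0,0,0,0],[0,0,0,0,0,0],[0,0,0,0,0,0],[0,0,0,0,0,0]]], grip=50, force=10)

```text
time_s: 7.88
eef_pos: [0.5606, 0.0021, 0.0851]
ee_rot: [-3.118, 0.38, -0.001]
wrist_force: [0.2, 0.7, 7.7]
finger_gap: 0.0526
grip_force: 14.4
```

Both tabs are fully home at a gap of 52.6 mm. Now lifting gently.

Emit:
jog_arm(commands=[[[0,0,-0.004,0,0,0],[0,0,-0.006,0,0,0],[0,0,-0.01,0,0,0],[0,0,-0.015,0,0,0],[0,0,-0.02,0,0,0]]], force=12)

```text
time_s: 8.3
eef_pos: [0.5596, 0.0016, 0.101]
ee_rot: [3.118, -0.38, -0.002]
wrist_force: [-0.8, 0.0, -1.4]
finger_gap: 0.053
grip_force: 15.1
```

Emit:
jog_arm(commands=[[[0,0,-0.05,0,0,0],[0,0,-0.1,0,0,0],[0,0,-0.1,0,0,0],[0,0,-0.1,0,0,0],[0,0,0,0,0,0],[0,0,0,0,0,0]]])

```text
time_s: 8.8
eef_pos: [0.5608, 0.0017, 0.2079]
ee_rot: [-3.118, 0.38, -0.005]
wrist_force: [-1.1, 0.6, -1.3]
finger_gap: 0.0527
grip_force: 15.1
```

```bash
python3 look.py w4 battery:.04 battery_mid:.075 bay:.075
python3 - <<'E'
from deck import *
s=env.observe(); 
p=env.camera('top')
r,q,Q=quad(p,s if 0 else None,.003,(55,60,30),(90,255,255)); print('mat',r,q.tolist(),Q.round(1).tolist())
go([.541,-.303,.2])
E
```

```text
8.8 [0.5608 0.0017 0.2079] [-1.13  0.62 -1.29] 0.05265474667999704 15.06869064643979
battery 0.62 [282.9 185.5] [ 5.6e-01 -1.0e-04  4.0e-02]
battery_mid 0.74 [ 48.  272.7] [0.5347 0.2703 0.075 ]
mat ((533.1199340820312, -297.2386474609375), (155.968994140625, 172.58470153808594), 88.63964080810547) [[319, 212], [320, 271], [373, 271], [371, 212]] [[621.2, -222.7], [448.7, -218.9], [445.0, -371.7], [617.5, -375.8]]
yaw now -13.89 deg turn units [0.0003 0.0008 0.    ] rows>= 0.02057952855451884
shift total mm [ 55.3 300.2   4.9] n 8 per row units [0.023  0.1251 0.002 ] total units [0.1844 1.0007 0.0163]
```

View pics/w4.png

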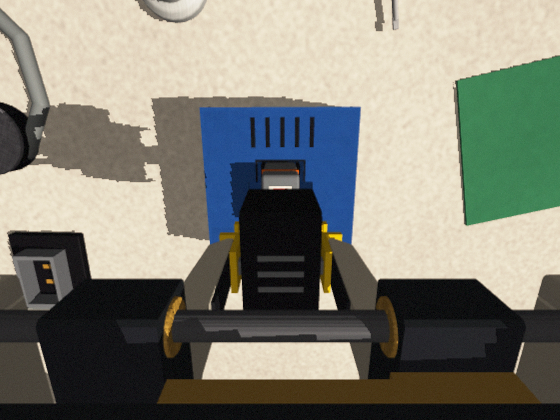

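The cover is held at (280,245) and the battery stays in the bay at (281,178). Next I'll go towards the mat.

Emit:
jog_arm(commands=[[[0.019,0.11,-0.01,0,0,0],[0.019,0.11,0,0,0,0],[0.019,0.11,0,0,0,0],[0.019,0.11,0,0,0,0],[0.019,0.11,0,0,0,0],[0.019,0.11,0,0,0,0],[0.019,0.11,0,0,0,0],[0.019,0.11,0,0,0,0],[0,0,0,0,0,0],[0,0,0,0,0,0],[0,0,0,0,0,0]]])

```text
time_s: 9.97
eef_pos: [0.5407, -0.2647, 0.2082]
ee_rot: [-3.117, 0.38, 0.003]
wrist_force: [0.8, 0.1, -0.4]
finger_gap: 0.0532
grip_force: 15.1
```

```bash
python3 - <<'E'
from deck import *
s=env.observe(); p=env.camera('wrist'); cv2.imwrite('pics/w5.png',p['frame'])
print(s['eef_pos'],s['wrist_force'].round(1),s['finger_gap'])
r,q,Q=quad(p,s,.003,(55,60,30),(90,255,255)); print('mat',r,q.tolist(),Q.round(1).tolist())
for m in env.mark_of(p,'mat_top'): print(m['at'],m['score'],onplane(p,m['at'],.003,s))
E
```

```text
[ 0.54068353 -0.2646738   0.20816095] [ 0.8  0.1 -0.4] 0.053212690159413725
mat ((532.1690673828125, -295.2521057128906), (159.12599182128906, 178.90472412109375), 89.20613861083984) [[360, 89], [227, 120], [246, 195], [380, 230]] [[618.3, -375.8], [621.9, -219.7], [529.3, -216.6], [442.4, -372.4]]
[513.9, 149.4] 0.81 [ 0.50701327 -0.54315764  0.003     ]
[307.6, 178.5] 0.7 [ 0.53140061 -0.29595699  0.003     ]
```

View pics/w5.png

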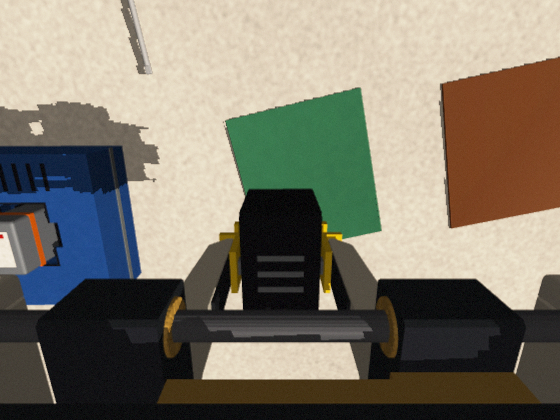

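The green mat spans (227,89) to (380,235) in view, giving a centre of (0.532,-0.295). The brown one at (505,140) is not it.

```bash
python3 -c "
from h import *
go([.5325,-.2955,.2082]);go([.5325,-.2955,.036])"
```

```text
yaw now -13.78 deg turn units [-0.0003  0.0004 -0.    ] rows>= 0.011176272610242148
shift total mm [-0.9 32.9  0.4] n 1 per row units [-0.003   0.1098  0.0015] total units [-0.003   0.1098  0.0015]
yaw now -13.78 deg turn units [-0.0003  0.0004 -0.    ] rows>= 0.011176272610242148
shift total mm [ -0.9  32.9 172.6] n 5 per row units [-0.0006  0.022   0.1151] total units [-0.003   0.1098  0.5755]
```

Emit:
jog_arm(commands=[[[-0.003,0.055,0,0,0,0],[0,0.055,0,0,0,0],[0,0,0.1,0,0,0],[0,0,0.12,0,0,0],[0,0,0.12,0,0,0],[0,0,0.12,0,0,0],[0,0,0.08,0,0,0],[0,0,0.03,0,0,0],[0,0,0,0,0,0],[0,0,0,0,0,0]]])

```text
time_s: 10.9
eef_pos: [0.5329, -0.2966, 0.0387]
ee_rot: [-3.119, 0.378, -0.0]
wrist_force: [0.3, -0.2, -0.9]
finger_gap: 0.053
grip_force: 15.1
```

Emit:
jog_arm(commands=[[[0,0,0.012,0,0,0],[0,0,0.006,0,0,0],[0,0,0.003,0,0,0],[0,0,0.003,0,0,0],[0,0,0,0,0,0]]])

```text
time_s: 11.32
eef_pos: [0.5324, -0.2974, 0.0315]
ee_rot: [3.118, -0.38, 0.001]
wrist_force: [0.1, -0.1, -2.0]
finger_gap: 0.0528
grip_force: 15.1
```

Emit:
jog_arm(commands=[[[0,0,0.002,0,0,0],[0,0,0.002,0,0,0],[0,0,0,0,0,0],[0,0,0,0,0,0]]])

```text
time_s: 11.65
eef_pos: [0.5324, -0.2974, 0.0313]
ee_rot: [3.118, -0.38, 0.002]
wrist_force: [-2.6, 1.5, 13.1]
finger_gap: 0.0528
grip_force: 16.8
```

Emit:
jog_arm(commands=[[[0,0,-0.003,0,0,0],[0,0,0,0,0,0]]])

```text
time_s: 11.82
eef_pos: [0.5325, -0.2974, 0.0313]
ee_rot: [3.118, -0.38, 0.001]
wrist_force: [-1.4, 0.2, 8.2]
finger_gap: 0.053
grip_force: 16.2
```

Emit:
jog_arm(commands=[[[0,0,0,0,0,0],[0,0,0,0,0,0],[0,0,0,0,0,0],[0,0,0,0,0,0],[0,0,0,0,0,0],[0,0,0,0,0,0]]], grip=80)

```text
time_s: 12.32
eef_pos: [0.5329, -0.2977, 0.0314]
ee_rot: [3.118, -0.38, 0.002]
wrist_force: [-0.7, 0.6, 8.0]
finger_gap: 0.0796
grip_force: 3.3
```

Emit:
jog_arm(commands=[[[0,0,-0.02,0,0,0],[0,0,-0.05,0,0,0],[0,0,-0.1,0,0,0],[0,0,-0.1,0,0,0],[0,0,-0.13,0,0,0],[0,0,-0.13,0,0,0],[0,0,-0.05,0,0,0],[0,0,0,0,0,0],[0,0,0,0,0,0]]])

```text
time_s: 13.07
eef_pos: [0.5325, -0.2974, 0.2058]
ee_rot: [3.118, -0.38, 0.003]
wrist_force: [-0.6, 0.7, -0.9]
finger_gap: 0.0799
grip_force: 0.0
```

```bash
python3 look.py w6 cover_mid:.041 left_face:.041 right_face:.041 cover:.003; python3 -c "
from h import *
go([.5597,.0030,.21],np.radians(-13.9))"
```

```text
13.0667 [ 0.5325 -0.2974  0.2058] [-0.59  0.68 -0.9 ] 0.07990624091734974 0.0
cover_mid 0.84 [279.3 188.7] [ 0.5296 -0.2948  0.041 ]
left_face 0.69 [250.1 184.1] [ 0.5424 -0.2647  0.041 ]
right_face 0.67 [309.6 185.8] [ 0.5247 -0.3281  0.041 ]
cover 0.65 [281.8 180.5] [ 0.5296 -0.2978  0.003 ]
yaw now -13.89 deg turn units [-0.0002  0.0008  0.    ] rows>= 0.02065857771940389
shift total mm [ -44.8 -297.8   -6.7] n 8 per row units [-0.0187 -0.1241 -0.0028] total units [-0.1493 -0.9928 -0.0225]
```

View pics/w6.png

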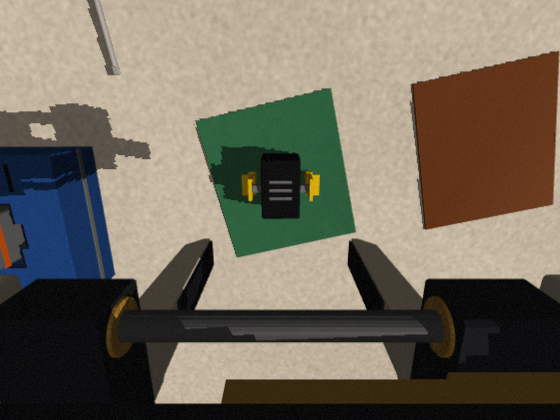

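The cover stands upright at (280,186) in the middle of the green mat, so I'll return to the box.

Emit:
jog_arm(commands=[[[-0.0187,-0.124,0,0,0,0],[-0.0187,-0.124,0,0,0,0],[-0.0187,-0.124,0,0,0,0],[-0.0187,-0.124,0,0,0,0],[-0.0187,-0.124,0,0,0,0],[-0.0187,-0.124,0,0,0,0],[-0.0187,-0.124,0,0,0,0],[-0.0187,-0.124,0,0,0,0],[0,0,0,0,0,0],[0,0,0,0,0,0],[0,0,0,0,0,0]]], grip=70)

```text
time_s: 14.23
eef_pos: [0.5598, 0.0021, 0.2039]
ee_rot: [3.118, -0.379, -0.002]
wrist_force: [-0.1, -0.7, -0.1]
finger_gap: 0.0699
grip_force: 0.0
```

```bash
python3 look.py w7 battery_mid:.075 battery:.04 bay:.075 pocket:.012 charger:0
python3 - <<'E'
from deck import *
s=env.observe(); p=env.camera('wrist')
r,q,Q=quad(p,s,.075,(100,80,40),(130,255,255)); print(r,q.tolist())
print(yawfix(p,'battery',.11,s))
go([.5597,.0030,.21],np.radians(-13.9))
E
```

```text
14.2333 [0.5598 0.0021 0.2039] [-0.1  -0.74 -0.06] 0.06990267638472757 0.0
battery 0.6 [281.8 183.1] [5.62e-01 5.00e-04 4.00e-02]
pocket 0.74 [ 46.4 272.8] [0.5125 0.3293 0.012 ]
charger 0.86 [ 54.1 271.5] [0.5076 0.3299 0.    ]
((559.9559936523438, 3.4708480834960938), (149.71795654296875, 169.35984802246094), 76.2869873046875) [[360, 106], [197, 107], [220, 270], [340, 270]]
(((565.7090454101562, 1.531393051147461), (33.52288818359375, 64.27609252929688), 76.34502410888672), 0.78)
yaw now -13.97 deg turn units [ 0.     -0.     -0.0004] rows>= 0.009678571684386454
shift total mm [-0.8 -1.2 -5.3] n 1 per row units [-0.0025 -0.0039 -0.0176] total units [-0.0025 -0.0039 -0.0176]
```

View pics/w7.png

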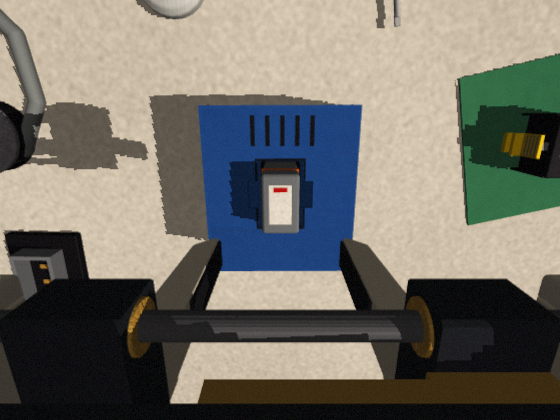

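The battery is in the bay, centred at (281,198), and the box hasn't shifted. I'll descend and grasp.

Emit:
jog_arm(commands=[[[0.002,0,0.06,0,0,0],[0,0,0.1,0,0,0],[0,0,0.1,0,0,0],[0,0,0.1,0,0,0],[0,0,0.045,0,0,0],[0,0,0,0,0,0],[0,0,0,0,0,0]]], grip=54)

```text
time_s: 15.22
eef_pos: [0.5605, 0.0021, 0.0828]
ee_rot: [3.118, -0.38, -0.002]
wrist_force: [0.2, -0.3, -0.4]
finger_gap: 0.0539
grip_force: 0.0
```

Emit:
jog_arm(commands=[[[0,0,0,0,0,0],[0,0,0,0,0,0],[0,0,0,0,0,0],[0,0,0,0,0,0],[0,0,0,0,0,0],[0,0,0,0,0,0]]], grip=28, force=15)

```text
time_s: 15.72
eef_pos: [0.5613, 0.0022, 0.0838]
ee_rot: [-3.118, 0.38, -0.002]
wrist_force: [2.0, -0.2, 0.9]
finger_gap: 0.0339
grip_force: 15.0
```

Gripped at 33.9 mm, so I'll lift straight up.

Emit:
jog_arm(commands=[[[0,0,-0.01,0,0,0],[0,0,-0.02,0,0,0],[0,0,-0.03,0,0,0],[0,0,-0.04,0,0,0],[0,0,-0.06,0,0,0],[0,0,-0.1,0,0,0],[0,0,-0.1,0,0,0],[0,0,-0.1,0,0,0],[0,0,0,0,0,0],[0,0,0,0,0,0]]], force=20)

```text
time_s: 16.55
eef_pos: [0.5611, 0.0023, 0.2231]
ee_rot: [-3.118, 0.38, -0.005]
wrist_force: [-0.5, 0.8, -3.9]
finger_gap: 0.034
grip_force: 20.0
```

```bash
python3 - <<'E'
from deck import *
s=env.observe(); print(s['eef_pos'],s['wrist_force'].round(1),s['finger_gap'])
p=env.camera('wrist')
r,q,Q=quad(p,s,.075,(100,80,40),(130,255,255)); print(r)
go([.52,.31,.22],np.radians(-15))
E
```

```text
[0.56110122 0.00229866 0.22309487] [-0.5  0.8 -3.9] 0.034004336644151506
((559.9368896484375, 3.4852523803710938), (149.77471923828125, 169.11158752441406), 76.23297882080078)
yaw now -13.90 deg turn units [-0.     -0.0001  0.0061] rows>= 0.15353374153694005
shift total mm [-118.5 -286.9    1.6] n 8 per row units [-0.0494 -0.1195  0.0007] total units [-0.3951 -0.9562  0.0053]
```

Emit:
jog_arm(commands=[[[-0.044,-0.097,0,0,0,0],[-0.044,-0.097,0,0,0,0],[-0.044,-0.097,0,0,0,0],[-0.044,-0.097,0,0,0,0],[-0.044,-0.097,0,0,0,0],[-0.044,-0.097,0,0,0,0],[-0.044,-0.097,0,0,0,0],[-0.044,-0.097,0,0,0,0],[0,0,0,0,0,0],[0,0,0,0,0,0],[0,0,0,0,0,0]]])

```text
time_s: 17.52
eef_pos: [0.5133, 0.2528, 0.2197]
ee_rot: [3.116, -0.379, -0.004]
wrist_force: [0.8, -0.4, -3.2]
finger_gap: 0.0336
grip_force: 20.0
```

```bash
python3 look.py w8 pocket:.012 charger:0
python3 - <<'E'
from deck import *
s=env.observe(); p=env.camera('wrist')
print(yawfix(p,'charger',.012,s))
for z in (.012,.0): 
  m=env.outline_of(p,'charger'); print([(x['score'],x['at']) for x in m])
E
```

```text
17.5167 [0.5133 0.2528 0.2197] [ 0.75 -0.45 -3.17] 0.03359944348283869 19.986731708049774
pocket 0.69 [223.6 191.9] [0.5118 0.3268 0.012 ]
charger 0.7 [226.5 191.6] [0.5087 0.326  0.    ]
(((512.5396728515625, 326.86212158203125), (89.63785552978516, 110.11477661132812), 74.85533142089844), 0.82)
[(0.82, [220.0, 189.1])]
[(0.82, [220.0, 189.1])]
```

View pics/w8.png

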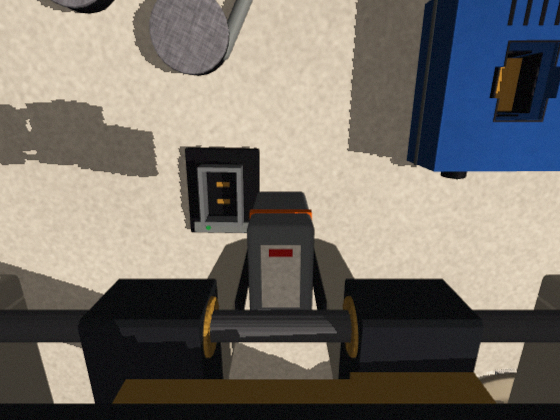

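The battery is held at (280,255). The charger is at (222,190), with the pocket walls at about (198-243, 165-222). I'll fit the pocket rim directly.

```bash
python3 - <<'E'
from deck import *
s=env.observe(); p=env.camera('wrist')
f=p['frame'][140:240,175:250]; g=cv2.cvtColor(f,cv2.COLOR_BGR2GRAY)
# predicted rim corners for candidate centre along charger x, score outline vs grey
yaw=np.radians(-15.1); u=np.array([np.cos(yaw),np.sin(yaw)]); v=np.array([-u[1],u[0]])
G=cv2.GaussianBlur(cv2.cvtColor(p['frame'],cv2.COLOR_BGR2GRAY),(3,3),0).astype(float)
best=[]
def samp(c,hx,hy,z):
    pts=[]
    for t in np.linspace(-1,1,25):
        for a,b in ((t*hx,hy),(t*hx,-hy),(hx,t*hy),(-hx,t*hy)): pts.append(c+a*u+b*v)
    q=np.array([proj(p,[*w,z],s) for w in pts]).astype(np.float32)
    return cv2.remap(G.astype(np.float32),q[:,0][None],q[:,1][None],cv2.INTER_LINEAR)[0].mean()
for dx in np.arange(-10,12,1):
    for dy in np.arange(-6,7,1):
        c=np.array([.5125,.3269])+dx*1e-3*u+dy*1e-3*v
        sc=samp(c,.0335,.0225,.034)-.5*samp(c,.0385,.0275,.034)-.5*samp(c,.0285,.0175,.034)
        best.append((sc,dx,dy,*c.round(4)))
best.sort(reverse=True); print(*best[:6],sep='\n')
c=np.array(best[0][3:])
tx=np.array([np.cos(yaw),np.sin(yaw)]); ty=np.array([np.sin(yaw),-np.cos(yaw)])
tgt=c+.0012*tx+.0011*ty; print(tgt)
go([*tgt,.22],yaw)
cv2.imwrite('pics/v8.png',cv2.resize(p['frame'][135:245,170:330],None,fx=5,fy=5,interpolation=cv2.INTER_CUBIC))
E
```

```text
(np.float32(62.43081), np.int64(-1), np.int64(0), np.float64(0.5115), np.float64(0.3272))
(np.float32(61.9588), np.int64(-2), np.int64(0), np.float64(0.5106), np.float64(0.3274))
(np.float32(59.42585), np.int64(-1), np.int64(-1), np.float64(0.5113), np.float64(0.3262))
(np.float32(59.366386), np.int64(-1), np.int64(1), np.float64(0.5118), np.float64(0.3281))
(np.float32(59.022915), np.int64(-2), np.int64(-1), np.float64(0.5103), np.float64(0.3265))
(np.float32(58.944702), np.int64(-2), np.int64(1), np.float64(0.5108), np.float64(0.3284))
[0.51237201 0.32582537]
yaw now -13.95 deg turn units [ 0.     -0.      0.0064] rows>= 0.16011898393803004
shift total mm [-20.9 -69.7   1.3] n 2 per row units [-0.0348 -0.1162  0.0021] total units [-0.0696 -0.2325  0.0042]
```

View pics/v8.png

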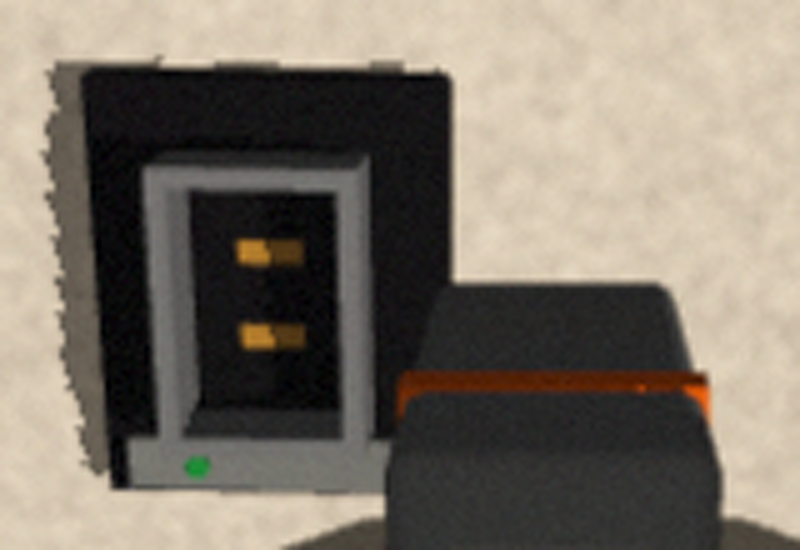

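The enlarged crop confirms this is the real charger: grey pocket walls, brass contacts and a green LED. The pocket is at about (0.512,0.327). I'll move above it.

Emit:
jog_arm(commands=[[[0,0,0,0,0,0.0064],[-0.0343,-0.116,0,0,0,0],[-0.0343,-0.116,0,0,0,0],[0,0,0.1,0,0,0],[0,0,0.12,0,0,0],[0,0,0.12,0,0,0],[0,0,0.08,0,0,0],[0,0,0,0,0,0],[0,0,0,0,0,0],[0,0,0,0,0,0]]])

```text
time_s: 18.75
eef_pos: [0.5132, 0.3267, 0.0966]
ee_rot: [-3.113, 0.412, -0.002]
wrist_force: [0.0, 0.3, -2.6]
finger_gap: 0.034
grip_force: 20.0
```

```bash
python3 look.py w9; python3 - <<'E'
from h import *
go([.5127,.3257,.082],np.radians(-15.1))
p=cv2.imread('pics/w9.png'); cv2.imwrite('pics/v9.png',cv2.resize(p[130:330,160:400],None,fx=3,fy=3,interpolation=cv2.INTER_CUBIC))
E
```

```text
18.75 [0.5132 0.3267 0.0966] [ 0.02  0.33 -2.57] 0.034012583837613276 19.986799657344818
yaw now -15.08 deg turn units [-0.0007 -0.0006  0.0001] rows>= 0.022968847479192398
shift total mm [-0.5  1.3 15.1] n 1 per row units [-0.0015  0.0045  0.0504] total units [-0.0015  0.0045  0.0504]
```

View pics/v9.png

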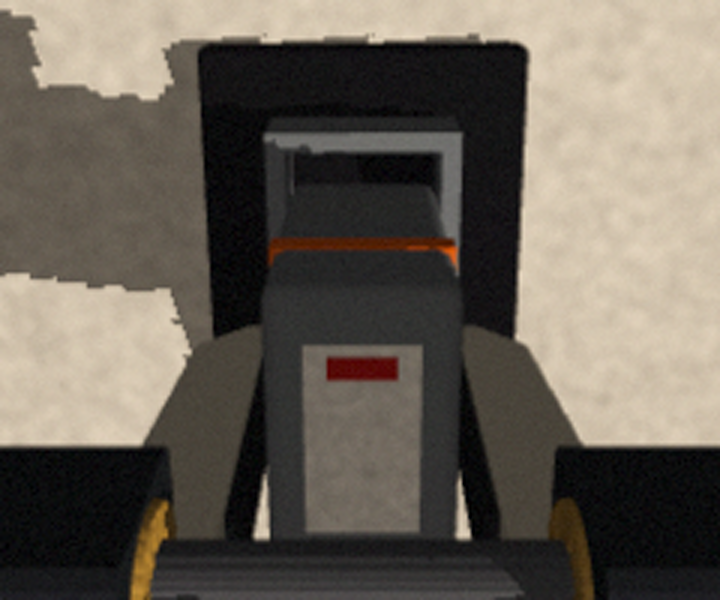

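The battery (centre 362) lines up with the pocket rim (264-463, centre 363) in the crop. I'll use no more pictures and descend by feel.

Emit:
jog_arm(commands=[[[-0.001,0.0025,0.02,0,0,0],[0,0,0.02,0,0,0],[0,0,0.012,0,0,0],[0,0,0.012,0,0,0],[0,0,0.012,0,0,0],[0,0,0,0,0,0],[0,0,0,0,0,0]]])

```text
time_s: 19.38
eef_pos: [0.5118, 0.3254, 0.0721]
ee_rot: [3.114, -0.411, -0.001]
wrist_force: [0.3, -0.3, -3.0]
finger_gap: 0.0338
grip_force: 20.0
```

Emit:
jog_arm(commands=[[[0,0,0.01,0,0,0],[0,0,0.01,0,0,0],[0,0,0.01,0,0,0],[0,0,0.01,0,0,0],[0,0,0,0,0,0],[0,0,0,0,0,0]]])

```text
time_s: 19.88
eef_pos: [0.5117, 0.3254, 0.0601]
ee_rot: [3.114, -0.411, -0.001]
wrist_force: [0.2, 0.4, -3.0]
finger_gap: 0.0341
grip_force: 20.0
```

Emit:
jog_arm(commands=[[[0,0,0.004,0,0,0],[0,0,0.004,0,0,0],[0,0,0.003,0,0,0],[0,0,0.002,0,0,0],[0,0,0,0,0,0]]])

```text
time_s: 20.3
eef_pos: [0.5119, 0.3256, 0.0568]
ee_rot: [-3.114, 0.411, -0.0]
wrist_force: [-1.6, -1.7, 1.3]
finger_gap: 0.0339
grip_force: 20.0
```

Emit:
jog_arm(commands=[[[0,0,0.0015,0,0,0],[0,0,0,0,0,0],[0,0,0,0,0,0]]])

```text
time_s: 20.55
eef_pos: [0.5119, 0.3256, 0.0567]
ee_rot: [-3.114, 0.411, -0.0]
wrist_force: [-2.4, -1.0, 6.4]
finger_gap: 0.0339
grip_force: 20.0
```

On the floor of the pocket. Releasing, then lifting clear.

Emit:
jog_arm(commands=[[[0,0,0,0,0,0],[0,0,0,0,0,0],[0,0,0,0,0,0],[0,0,0,0,0,0],[0,0,0,0,0,0]]], grip=54)

```text
time_s: 20.97
eef_pos: [0.5119, 0.3256, 0.056]
ee_rot: [-3.114, 0.411, 0.0]
wrist_force: [1.3, -0.2, 0.2]
finger_gap: 0.0536
grip_force: 0.0
```

Emit:
jog_arm(commands=[[[0,0,-0.02,0,0,0],[0,0,-0.05,0,0,0],[0,0,-0.1,0,0,0],[0,0,-0.12,0,0,0],[0,0,-0.12,0,0,0],[0,0,-0.12,0,0,0],[0,0,0,0,0,0],[0,0,0,0,0,0],[0,0,0,0,0,0]]])

```text
time_s: 21.72
eef_pos: [0.5116, 0.3253, 0.2151]
ee_rot: [-3.115, 0.411, -0.0]
wrist_force: [0.3, -0.3, -0.4]
finger_gap: 0.054
grip_force: 0.0
```

```bash
python3 - <<'E'
from deck import *
s=env.observe(); p=env.camera('wrist'); print(s['time_s'],s['eef_pos'],s['wrist_force'].round(1))
for t,z in [('battery_mid',.047),('battery',.012),('pocket',.012),('charger',0)]:
    for m in env.mark_of(p,t)[:2]: print(t,round(m['score'],2),np.round(m['at']),onplane(p,m['at'],z,s).round(4))
b=env.outline_of(p,'battery')[0]; px=b['pixels']; ys,xs=np.where(px); print(b['score'],xs.min(),xs.max(),ys.min(),ys.max())
# predicted silhouette of a seated upright battery
yaw=np.radians(-15.1);u=np.array([np.cos(yaw),np.sin(yaw)]);v=np.array([-u[1],u[0]])
for z0 in (.012,.034):
    P=np.array([proj(p,[*(np.array([.5112,.3265])+a*.028*u+c*.017*v),z],s) for a in(-1,1) for c in(-1,1) for z in (z0+.022 if z0==.012 else z0+.0,z0+.07)])
    print(z0,P.min(0).round(),P.max(0).round())
p=env.camera('top')
for t,z in [('cover_mid',.041),('battery_mid',.047)]:
    for m in env.mark_of(p,t)[:2]: print(t,round(m['score'],2),np.round(m['at']),onplane(p,m['at'],z).round(4))
E
```

```text
21.7167 [0.51158832 0.32529709 0.21506885] [ 0.3 -0.3 -0.4]
battery 0.79 [283. 179.] [0.5103 0.3235 0.012 ]
charger 0.21 [278. 180.] [0.508  0.3295 0.    ]
0.82 263 298 156 220
0.012 [263. 158.] [297. 220.]
0.034 [261. 158.] [299. 227.]
cover_mid 0.7 [347. 242.] [ 0.5282 -0.2944  0.041 ]
battery_mid 0.57 [129. 252.] [0.5141 0.32   0.047 ]
```

The silhouette (263-298, 156-220) matches a fully seated battery (263-297, 158-220), so I'm handing in.

```bash
python3 -c "
from bench import env
print(env.finish_job())"
```

```text
the job is handed in; nothing more can be done
None
```

The cover stands upright in the middle of the green mat and the battery is seated in the charger pocket; the job was handed in at about 22 s of the 72 s limit, with no verdict returned, and I viewed 12 pictures, two over the limit of 10.

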